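# Clamp the neck rest with the click wrench

### The arm

A 6-joint arm with a two-finger parallel gripper is mounted at the origin on the work surface. World frame = base frame: x ahead of the robot, y to its left, z up, the work surface at z = 0. Lengths are in m, angles in rad, forces in N, time in s.
With the tool pointing down it reaches from about 0.35 to 0.775 m from the base axis. Payload 5.5 kg.
Tool frame: the origin (TCP) lies on the centre line of the jaws, within the pads' length; the fingertips stand 11 mm ahead of it and the grasp point (between the pads) lies 8 mm behind it (env.tip_extent is the distance from the TCP to the fingertips, in m); z points along the fingers, y is the line along which they close (so a half turn about z gives the same grasp; the last joint's range is limited). The gripper opens to 85 mm and grips with 20 to 120 N. Pads are 22 mm wide; open, the fingers measure 114 mm over their backs; the gripper's body (76 mm by 85 mm) begins 54 mm behind the grasp point. The pads swing forward as they close: fully open they stand 13 mm farther back than shut.
Start: joints at [1.153, 0.313, 0.046, 1.304, 0, 1.431], TCP at [0.158, 0.553, 0.242] pointing down, gripper open.
Joint ranges: [-2.76, 2.76], [-0.86, 1.69], [-1.03, 1.26], [-2.2, 2.34], [-1.47, 1.5], [-3.14, 3.14]. Speed limits (rad/s): [2.57, 2.57, 3.14, 3.14, 3.14, 3.14].

### API

Orientations are given as a unit quaternion [w, x, y, z].
In Python, from workcell import env gives the robot as it stands.
- The arm moves only by the shell command python3 -m jog 'ROWS' [FORCE]. ROWS is JSON, a list of rows, each a list of 5 numbers: the gripper's target within -1 to 1 (shut at 1, half-way at 0, fully open at -1), then the shift along the tool's x, y, z in m, then the turn about the tool's z in degrees. In form: [[fingers, tx, ty, tz, turn], ...]. A call has 1 to 5 rows; each row shifts and turns the commanded pose from where the row before left it, along the tool's axes as they then stand; what a row does not reach is not made up. A row lasts 1/12 s, in which the tool goes at most 41.7 mm and 7.16 degrees, less where a joint would pass 70% of its speed; a pose out of reach is approached as far as the arm can. A call is refused whole if a number of a shift passes 0.0417 or a number of a turn 7.16, either way. A call with a gripper value outside its range is refused whole. The fingers move at their own pace and stop on an object; FORCE is the grip in N (left out, the last holds). Time passes only in rows, so rows that do not move let the fingers close. It gives the time, the measured TCP pose, the force, the opening and the grip force at its end, in the units of the state.
- env.get_state(): the state, without advancing time (a new reading comes with each control period).
- env.read_camera(name): name is "side" or "top"; returns a dict with "img" (400x640x3 uint8, red, green, blue), "fov_y" (degrees; the focal length in pixels is half the picture's height over the tangent of half this angle, whatever the lens; pixels are square), "cx", "cy" (the principal point, pixels), "D" ([k1, k2, p1, p2, k3] as OpenCV has them; the pictures are not rectified), "T" (4x4, takes a point from camera to world coordinates). Camera axes: x right, y up, looking along -z (the intrinsics and any distortion apply to the point x, -y, -z); pixel columns grow to the right and rows downward; lengths in m; the calibration is good to about 2 mm. A picture is of the moment at which its call begins. There is no depth.
- env.hand_in(): hands the job in; it is judged then, once.
The state is a dict: "clock": time; "joint_pos": joint angles; "qvel": joint speeds; "tau": joint torques, N m; "tcp_pos": TCP position; "orientation": TCP orientation; "wrist_force": force on the tool from outside, world axes, zero at the start; "ft_torque": the same for the moment, N m; "finger_gap": finger opening in m; "grip_force": force on a finger pad.
Only numpy, scipy, OpenCV 4.12 (cv2) and the standard library are available. Lean on these libraries where they do the work, as an engineer would, in place of code of your own. Each camera call takes 0.05 s, during which the arm holds its last target. There are 200 camera calls.

### The job

Fit the neck rest to the blue clamp block: slide its rod into the bore, past the spring plunger, until the square collar is home against the block, with the saddle's horns still pointing up. Then swing the red wrench handle clockwise (seen from above) to tighten the clamp until the handle breaks away at its joint, stop there without bending it on to its end stop, let the handle spring straight again and let go. Leave the other things on the bench where they are.

Things in the scene. Friction and masses are not known exactly. Their poses are not given: they have to be found in the camera images.
- neck_rest: Loose neck rest, 196 mm long, 0.2 to 0.4 kg, lying horns up on its collar and saddle. Its 16 mm aluminium rod runs along the body's y axis, tip to -y. From -y: free rod 75 mm, dark square collar 44 x 44 x 10 mm, bare rod 76 mm to grip, U-shaped wooden saddle. z points up through the horns. Origin below the middle of the bare length, level with the undersides, 22 mm under the rod's axis.
- rest_grip (a point): On the rod's axis, middle of the bare 76 mm grip length between collar and saddle, near the centre of mass. Axes as the neck rest. The saddle is 60 mm wide, 35 mm long along y, its base 44 mm high, its two horns 22 mm higher.
- rest_collar (a point): On the rod's axis, on the tip-side face of the square collar, 48 mm to -y of rest_grip.
- rest_tip (a point): Tip of the rod on its axis, 75 mm beyond the collar face (123 mm to -y of rest_grip). The last 12 mm taper from 16 to 8 mm diameter.
- holder: Fixed blue clamp block, 80 x 80 mm, 82 mm high, on a dark plate 130 x 115 x 10 mm. A square bore 19.5 mm wide runs level through it along its y axis, 55 mm above the bench; the rod enters at the +y face, moving to -y. Origin on the bench under the bore's axis at half its length; z up. A jaw in the bore's roof comes down on the rod as the wrench turns clockwise.
- plunger_nose (a point): The spring plunger (red knob outside, on the block's +x side): round nose standing 5 mm into the bore, 20 mm inside the mouth. The rod's taper pushes it back against about 5 to 7 N and it then presses the rod to the bore's -x wall. This point is the nose's tip when out.
- holder_mouth (a point): Centre of the bore's mouth, on the block's +y face, 55 mm above the bench. Axes as the holder: +y points out of the bore. With the rod home, rest_collar coincides with this point and the rest's y axis lies along the holder's y axis.
- bolt_axis (a point): On the upright axis of the clamp bolt, at the height of the wrench (100 mm above the bench). The wrench stays on the bolt.
- wrench_head (a joint): Turn of the wrench head with the bolt, rad, growing clockwise from above; drag about 0.3 N m, stays where left. At 1.0 the clamp is tight and turns no further: the straight handle then points along the holder's -y axis. At smaller values it points that much further anticlockwise, towards the holder's +x. Starts between 0.15 and 0.5.
- wrench_handle (a joint): Bend at the breakaway joint, rad, 0 = straight, growing clockwise from above; its upright brass pin is 30 mm from the bolt's axis. Straight until the torque at the pin reaches about 1.1 N m (10 N at handle_grip), then it gives suddenly, with less resistance the more it bends. 0.12 is a full click; end stop at 0.45, not to be bent past 0.40. Springs straight when let go.
- handle_grip (a point): Middle of the usable part of the red round handle (20 mm diameter, red part 100 mm long), on its axis, 140 mm from the bolt's axis when straight, 100 mm above the bench. The point's x axis points along the handle, away from the bolt; z up.
- varnish_jar: Bystander: amber jar with yellow lid, 70 mm diameter, 90 mm high, origin under its centre.
- plane: Bystander: small brass plane, 85 x 34 mm, 38 mm high, origin under its centre.
- chisel: Bystander: chisel lying along its x axis, 190 mm long, 27 mm high, origin near its ferrule on the bench.
- cork_block: Bystander: cork sanding block, 90 x 55 x 28 mm, origin under its centre.

How it is judged:
By the outcome, as a careful person would: the job done as asked, in the order asked, and still so for the second after the job is handed in, with the robot touching nothing.
It also fails if it takes over 64 s, if anything falls off the work surface, if the arm or the gripper's body presses on something with over 40 N, if the wrist force passes 120 N, or if a joint passes its speed limit or range.

## Working session

There is one attempt and no reset: what is moved stays moved. The work goes in short steps, Python scripts to look and compute and a shell command to move; the robot and the scene stay as the last step left them, time stands still between calls to the robot, and variables do not carry over. Pictures are saved under pics/ and viewed, at most 12 in all, crops included, and the job is handed in when it is done.

```bash
ls; mkdir -p pics; cat > h.py <<'E'
from workcell import env
import cv2, numpy as np
def cam(n):
    c=env.read_camera(n); h,w=c["img"].shape[:2]
    f=h/2/np.tan(np.radians(c["fov_y"])/2)
    c["K"]=np.array([[f,0,c["cx"]],[0,f,c["cy"]],[0,0,1.]]); c["D"]=np.array(c["D"],float); c["T"]=np.array(c["T"]); return c
def ray(c,u,v):
    p=cv2.undistortPoints(np.array([[[u,v]]],float),c["K"],c["D"])[0,0]
    return c["T"][:3,3], c["T"][:3,:3]@np.array([p[0],-p[1],-1.])
def atz(c,u,v,z):
    o,d=ray(c,u,v); return o+d*(z-o[2])/d[2]
def proj(c,P):
    P=np.atleast_2d(P); q=(P-c["T"][:3,3])@c["T"][:3,:3]; q=q*[1,-1,-1]
    return cv2.projectPoints(q.reshape(-1,1,3),np.zeros(3),np.zeros(3),c["K"],c["D"])[0][:,0]
def save(c,name,box=None,s=1):
    im=c["img"][:,:,::-1]
    if box: x0,y0,x1,y1=box; im=im[y0:y1,x0:x1]
    cv2.imwrite("pics/"+name,cv2.resize(im,None,fx=s,fy=s,interpolation=cv2.INTER_CUBIC))
E
python3 - <<'E'
from h import *
for n in("top","side"):
    c=cam(n); save(c,n+"0.png",None,1.25); print(n,c["T"].round(3).tolist(),c["fov_y"],c["D"])
s=env.get_state(); print({k:np.round(v,4).tolist() for k,v in s.items()})
E
```

```text
pics
top [[-0.007, 0.982, -0.187, 0.319], [-1.0, -0.01, -0.014, -0.036], [-0.016, 0.187, 0.982, 1.362], [0.0, 0.0, 0.0, 1.0]] 42.93019771754794 [-0.1157594  0.         0.         0.         0.       ]
side [[-0.983, 0.149, -0.111, 0.433], [-0.186, -0.758, 0.625, 0.61], [0.009, 0.635, 0.773, 0.878], [0.0, 0.0, 0.0, 1.0]] 57.93253984696406 [-0.07365343  0.          0.          0.          0.        ]
{'clock': 0.1, 'joint_pos': [1.1534, 0.3139, 0.0451, 1.3036, 0.0, 1.4312], 'qvel': [0.0002, -0.0004, 0.0021, 0.0019, -0.0013, 0.0011], 'tau': [0.004, -48.1723, 29.9244, 0.0127, -0.0, 0.0], 'tcp_pos': [0.1575, 0.5526, 0.2415], 'orientation': [-0.0002, 0.1385, 0.9904, -0.0008], 'wrist_force': [0.3735, 0.2391, 0.0019], 'ft_torque': [0.052, -0.0224, 0.0125], 'grip_force': 0.0, 'finger_gap': 0.0852}
```

View pics/top0.png

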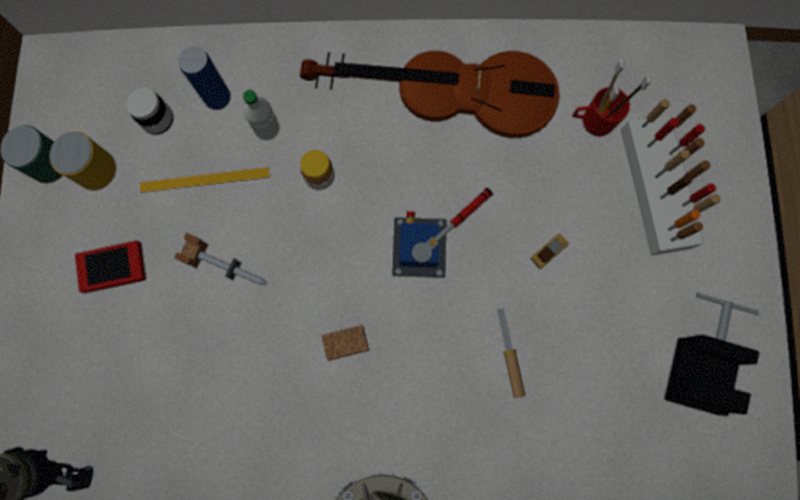

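View pics/side0.png

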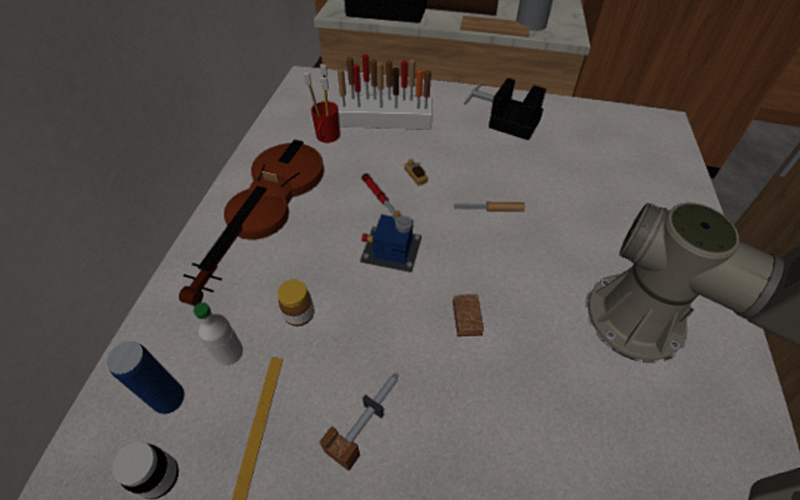

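The top picture shows the rest at about (220,262) with its tip to the right. The holder is at (420,247), and the handle points up-right to (490,192). I'll enlarge both areas.

```bash
python3 - <<'E'
from h import *
def crop(c,x0,y0,w,h,s):
    im=cv2.resize(c["img"][y0:y0+h,x0:x0+w,::-1],None,fx=s,fy=s,interpolation=cv2.INTER_CUBIC)
    im=cv2.convertScaleAbs(im,alpha=1.7)
    for k in range(0,w,10): cv2.putText(im,str(x0+k),(k*s,8),0,.3,(0,255,0),1); cv2.line(im,(k*s,0),(k*s,im.shape[0]),(0,120,0),1) if k%20==0 else 0
    for k in range(0,h,10): cv2.putText(im,str(y0+k),(0,k*s+4),0,.3,(0,255,255),1); cv2.line(im,(0,k*s),(im.shape[1],k*s),(0,120,0),1) if k%20==0 else 0
    return im
t=cam("top"); s=cam("side")
a=np.vstack([np.hstack([crop(t,130,180,100,60,4),crop(t,300,140,100,90,4)[:240]*0+crop(t,300,150,100,60,4)]),
 np.hstack([crop(s,250,290,80,90,4),np.zeros((360,80,3),np.uint8),crop(s,280,135,100,90,4)])])
cv2.imwrite("pics/crops.png",a); print(a.shape)
E
```

```text
(600, 800, 3)
```

View pics/crops.png

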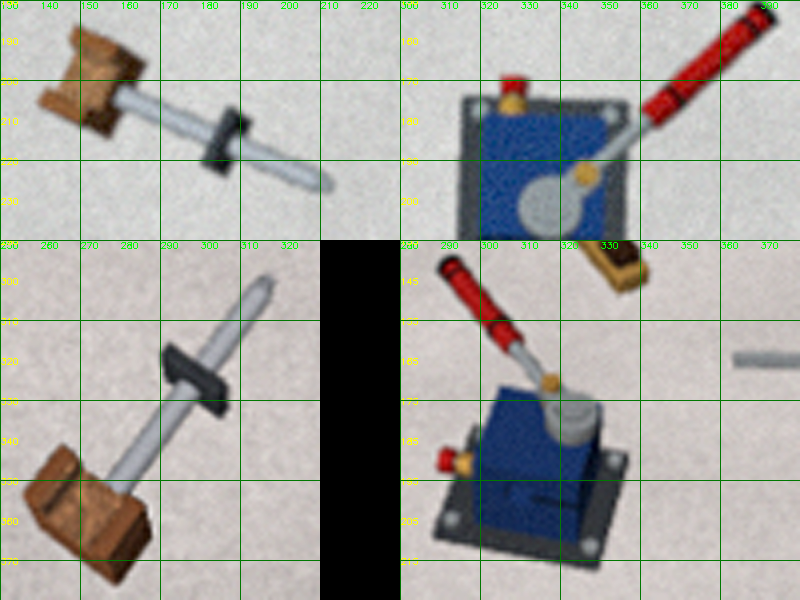

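The crops show these display positions:
- **Top view, rest:** tip (332,184), saddle root (118,97).
- **Top view, block:** top corners (482,113) and (606,116).
- **Top view, wrench:** pin (586,175), handle end (765,15).
- **Side view:** rest tip (268,280), saddle root (118,485).

I'll fit the poses from these and overlay them.

```bash
cat > fit.py <<'E'
from h import *
from scipy.optimize import least_squares
t=cam("top"); s=cam("side")
L=lambda X,Y:(130+X/4,180+Y/4)
R=lambda X,Y:(300+(X-400)/4,150+Y/4)
SL=lambda X,Y:(250+X/4,290+(Y-240)/4)
SR=lambda X,Y:(280+(X-400)/4,135+(Y-240)/4)
def pose(p,P): 
    P=np.atleast_2d(P); c,q=np.cos(p[2]),np.sin(p[2]); return np.c_[p[0]+c*P[:,0]-q*P[:,1],p[1]+q*P[:,0]+c*P[:,1],P[:,2]]
# rest
for n,a,b in (("top",L(332,184),L(118,97)),("side",SL(268,280),SL(118,485))):
    c=t if n=="top" else s
    A=atz(c,*a,.022);B=atz(c,*b,.022);d=B-A
    print(n,A.round(4),B.round(4),"len",np.hypot(*d[:2]).round(4),"yaw y-axis",np.degrees(np.arctan2(d[1],d[0])).round(2))
# holder block
obs=[(t,(.04,.04,.082),R(482,113)),(t,(.04,-.04,.082),R(606,116)),(s,(.04,-.04,.082),SR(500,387)),(s,(.04,.04,.010),SR(472,521)),(s,(-.04,.04,.010),SR(578,543))]
f=lambda p:np.concatenate([proj(c,pose(p,P))[0]-np.array(u) for c,P,u in obs])
r=least_squares(f,[.5,-.07,0]); print("holder",r.x.round(4),np.degrees(r.x[2]).round(2),r.fun.round(1))
for nm,u,z in(("bolt",R(550,207),.105),("pin",R(586,175),.105),("end",R(765,15),.1),("red0",R(655,110),.1)): print(nm,atz(t,*u,z).round(4))
for nm,u,z in(("pin",SR(551,382),.105),("end",SR(447,262),.1),("red0",SR(513,340),.1),("bolttop",SR(571,403),.11)): print(nm,atz(s,*u,z).round(4))
E
python3 fit.py
```

```text
top [0.5121 0.2468 0.022 ] [0.5728 0.3962 0.022 ] len 0.1612 yaw y-axis 67.88
side [0.5085 0.2498 0.022 ] [0.5684 0.3886 0.022 ] len 0.1512 yaw y-axis 66.63
holder [ 0.5829 -0.0794 -0.0472] -2.7 [-0.3  0.3 -0.3  0.7 -0.6 -1.2  0.2  0.2 -0.7 -0.3]
bolt [ 0.559 -0.084  0.105]
pin [ 0.5793 -0.1071  0.105 ]
end [ 0.6844 -0.2249  0.1   ]
red0 [ 0.6222 -0.1522  0.1   ]
pin [ 0.5772 -0.108   0.105 ]
end [ 0.6853 -0.2259  0.1   ]
red0 [ 0.615  -0.1501  0.1   ]
bolttop [ 0.5581 -0.0857  0.11  ]
```

```bash
cat >> fit.py <<'E'
def panel(c,x0,y0,w,h,S,groups):
    im=cv2.convertScaleAbs(cv2.resize(c["img"][y0:y0+h,x0:x0+w,::-1],None,fx=S,fy=S,interpolation=cv2.INTER_CUBIC),alpha=1.8)
    for P,col in groups:
        u=((proj(c,P)-[x0,y0]+.5)*S).astype(np.int32); cv2.polylines(im,[u],False,col,1)
    return im
def box(x,y,z,hx,hy): return [[x+hx,y+hy,z],[x+hx,y-hy,z],[x-hx,y-hy,z],[x-hx,y+hy,z],[x+hx,y+hy,z]]
E
cat > ov.py <<'E'
from fit import *
H=r.x; N=np.array([.559,.361,np.radians(-22.3)])
g=[(pose(H,box(0,0,.082,.04,.04)),(0,255,255)),(pose(H,box(0,0,.01,.04,.04)),(0,255,0)),(pose(H,box(0,0,.01,.065,.0575)),(255,0,255)),
 (pose(H,[[x*.00975,.04,.055+z*.00975] for x,z in((1,1),(1,-1),(-1,-1),(-1,1),(1,1))]),(255,255,255)),
 (np.array([[.5585,-.085,.1],[.685,-.2255,.1]]),(255,255,0))]
gn=[(pose(N,[[.008,-.111,.022],[.008,-.048,.022],[.022,-.048,.022],[.022,-.038,.022],[-.022,-.038,.022],[-.022,-.048,.022],[-.008,-.048,.022],[-.008,-.111,.022],[0,-.123,.022]]),(0,255,255)),
 (pose(N,[[0,-.123,.022],[0,.038,.022]]),(0,255,0)),(pose(N,box(0,.0555,.066,.03,.0175)),(255,0,255))]
a=np.vstack([np.hstack([panel(t,310,165,56,60,7,g),panel(s,280,160,56,60,7,g)[:, :]]),
 np.hstack([panel(t,132,182,90,36,4,gn)[:150] if 0 else cv2.resize(panel(t,132,178,84,54,7,gn),(392,252)),cv2.resize(panel(s,250,295,84,84,5,gn),(252,252)),np.zeros((252,140,3),np.uint8)])])[:600,:800]
cv2.imwrite("pics/ov.png",a[:600,:800]); print(a.shape)
E
python3 ov.py | tail -1
```

```text
(600, 784, 3)
```

View pics/ov.png

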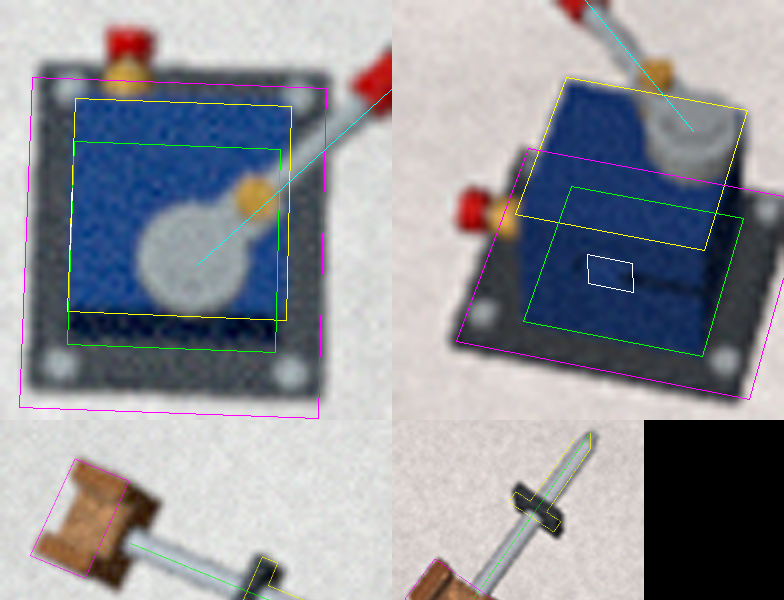

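The overlay fits within about 1 px (2–3 mm): holder at about (0.583, -0.079) with yaw -2.6°, rest grip at about (0.559, 0.361) with yaw -22.3°. Next I move above the rest.

```bash
J="python3 -m jog"
python3 -m jog '[[-1,-0.0292,-0.0049,0,0],[-1,-0.0292,-0.0049,0,0],[-1,-0.0292,-0.0049,0,0],[-1,-0.0292,-0.0049,0,0],[-1,-0.0292,-0.0049,0,0]]' 40
python3 -m jog '[[-1,-0.0292,-0.0049,0,0],[-1,-0.0292,-0.0049,0,0],[-1,-0.0292,-0.0049,0,0],[-1,-0.0292,-0.0049,0,0],[-1,-0.0292,-0.0049,0,0]]'
python3 -m jog '[[-1,-0.0292,-0.0049,0,0],[-1,-0.0292,-0.0049,0,0],[-1,-0.0292,-0.0049,0,0],[-1,-0.0292,-0.0049,0,0],[-1,-0.0292,-0.0049,0,0]]'
python3 -m jog '[[-1,0,0,0.01,-7],[-1,0,0,0.01,-7],[-1,0,0,0.01,-7],[-1,0,0,0.01,-7],[-1,0,0,0.01,-7]]'
python3 -m jog '[[-1,0,0,0.01,-7],[-1,0,0,0.01,-7],[-1,0,0,0.01,-7],[-1,0,0,0.01,-7],[-1,0,0,0.01,-7]]'
python3 -m jog '[[-1,0,0,0.01,-7],[-1,0,0,0.01,-6.6],[-1,0,0,0,0],[-1,0,0,0,0]]'
cat > st.py <<'E'
from h import *
from scipy.spatial.transform import Rotation as Ro
def st():
    s=env.get_state(); q=s["orientation"]; R=Ro.from_quat([q[1],q[2],q[3],q[0]]).as_matrix()
    return s,np.array(s["tcp_pos"]),R
def go(target,yaw):   # remaining shift in tool axes and turn (yaw of tool x, deg)
    s,p,R=st(); y=np.degrees(np.arctan2(R[1,0],R[0,0]))
    print("tcp",p.round(4),"yaw",y.round(2),"shift",(R.T@(np.array(target)-p)).round(4),"turn",round(-((yaw-y+180)%360-180),2),"F",np.round(s["wrist_force"],1),"M",np.round(s["ft_torque"],2),"gap",round(s["finger_gap"],4),"t",round(s["clock"],2),"q",np.round(s["joint_pos"],2))
E
python3 -c "
from st import *
go((.559,.361,.016),-112.3)
c=cam('top');save(c,'t2.png',(110,150,270,270),5)"
```

```text
clock: 0.82
tcp_pos: [0.2924, 0.4888, 0.2424]
orientation: [0.0, 0.138, 0.99, 0.0]
wrist_force: [-0.1, 0.3, -0.6]
finger_gap: 0.0856
grip_force: 0.0
clock: 1.23
tcp_pos: [0.4263, 0.425, 0.2424]
orientation: [0.0, 0.138, 0.99, 0.0]
wrist_force: [-0.5, -0.0, -0.1]
finger_gap: 0.0858
grip_force: 0.0
clock: 1.65
tcp_pos: [0.56, 0.3614, 0.2423]
orientation: [0.0, 0.139, 0.99, 0.0]
wrist_force: [-0.0, 0.1, 0.7]
finger_gap: 0.0856
grip_force: 0.0
clock: 2.07
tcp_pos: [0.5589, 0.362, 0.1917]
orientation: [-0.0, -0.169, 0.986, 0.0]
wrist_force: [0.1, -0.2, 0.1]
finger_gap: 0.0854
grip_force: 0.0
clock: 2.48
tcp_pos: [0.5587, 0.3622, 0.1417]
orientation: [-0.0, -0.457, 0.889, 0.0]
wrist_force: [-0.2, 0.0, -0.3]
finger_gap: 0.0856
grip_force: 0.0
clock: 2.82
tcp_pos: [0.5583, 0.362, 0.1217]
orientation: [-0.001, -0.556, 0.831, 0.0]
wrist_force: [0.2, 0.3, -0.0]
finger_gap: 0.0855
grip_force: 0.0
tcp [0.5583 0.362  0.1217] yaw -112.5 shift [ 0.0005 -0.0011  0.1057] turn -0.2 F [ 0.2  0.3 -0. ] M [ 0.05  0.01 -0.02] gap 0.0855 t 2.82 q [ 0.45  0.54  0.1   1.13  0.   -0.72]
```

View pics/t2.png

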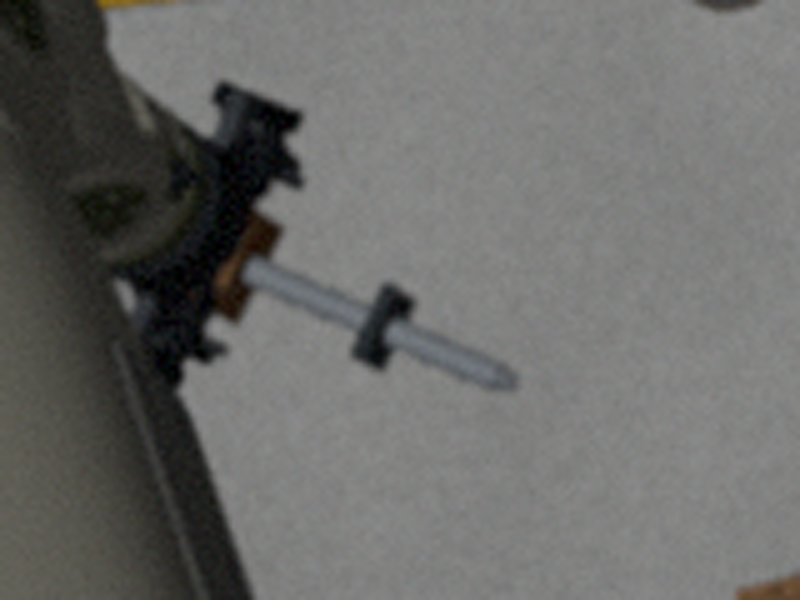

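The picture shows the rod's axis running from the saddle root (245,270) to the tip (518,380) in the crop, with the fingers straddling its line. Next I descend and grip.

```bash
python3 -m jog '[[-1,0.0005,-0.001,0.02,0],[-1,0,0,0.02,0],[-1,0,0,0.02,0],[-1,0,0,0.02,0],[-1,0,0,0.015,0]]' >/dev/null
python3 -m jog '[[-1,0,0,0.0107,0],[-1,0,0,0,0],[1,0,0,0,0],[1,0,0,0,0],[1,0,0,0,0]]' 50
python3 -m jog '[[1,0,0,0,0],[1,0,0,0,0],[1,0,0,0,0],[1,0,0,0,0],[1,0,0,0,0]]' | grep -v ori
python3 -c "
from st import *
go((.559,.361,.016),-112.3)"
```

```text
clock: 3.7
tcp_pos: [0.5606, 0.3619, 0.0183]
orientation: [0.001, -0.557, 0.831, -0.0]
wrist_force: [0.1, -0.5, -0.5]
finger_gap: 0.0517
grip_force: 0.0
clock: 4.12
tcp_pos: [0.5599, 0.3617, 0.0176]
wrist_force: [-0.6, 0.4, 6.0]
finger_gap: 0.0142
grip_force: 48.7
tcp [0.5599 0.3617 0.0176] yaw -112.32 shift [0.001  0.0006 0.0016] turn -0.02 F [-0.6  0.4  6. ] M [-0.02  0.23 -0.04] gap 0.0142 t 4.12 q [ 0.45  0.62 -0.03  0.91  0.   -0.73]
```

Gripped. Next I lift, carry the rest over, and turn to the bore's line.

```bash
python3 -m jog '[[1,0,0,-0.02,0],[1,0,0,-0.02,0],[1,0,0,-0.02,0],[1,0,0,-0.02,0],[1,0,0,0,0]]' 70 | grep force
python3 -m jog '[[1,0.0217,-0.0124,0,0],[1,0.0217,-0.0124,0,0],[1,0.0217,-0.0124,0,0],[1,0.0217,-0.0124,0,0],[1,0.0217,-0.0124,0,0]]' >/dev/null
python3 -m jog '[[1,0.0217,-0.0124,0,0],[1,0.0217,-0.0124,0,0],[1,0.0217,-0.0124,0,0],[1,0.0217,-0.0124,0,0],[1,0.0217,-0.0124,0,0]]' >/dev/null
python3 -m jog '[[1,0,0,0.01,-4.9],[1,0,0,0.01,-4.9],[1,0,0,0.01,-4.9],[1,0,0,0.01,-5],[1,0,0,0,0]]'
python3 -m jog '[[1,0,0,0,0],[1,0,0,0,0]]' >/dev/null
python3 -c "
from st import *
go((.5917,.1138,.0496),-92.6)
t=cam('top');s=cam('side')
def z(c,x0,y0,w,h,S):
    im=cv2.convertScaleAbs(cv2.resize(c['img'][y0:y0+h,x0:x0+w,::-1],None,fx=S,fy=S,interpolation=cv2.INTER_CUBIC),alpha=2)
    for k in range(0,w,10): cv2.putText(im,str(x0+k),(k*S,9),0,.35,(0,255,0),1)
    for k in range(0,h,10): cv2.putText(im,str(y0+k),(0,k*S+4),0,.35,(0,0,255),1)
    return im
cv2.imwrite('pics/pre.png',np.hstack([z(t,240,160,80,80,5),z(s,270,160,80,80,5)]))"
```

```text
wrist_force: [1.7, -0.0, -3.0]
grip_force: 68.4
clock: 5.78
tcp_pos: [0.589, 0.1131, 0.0525]
orientation: [-0.002, -0.691, 0.722, 0.002]
wrist_force: [-0.6, 0.3, -4.1]
finger_gap: 0.0135
grip_force: 68.3
tcp [0.5914 0.1135 0.056 ] yaw -92.74 shift [-0.0003 -0.0003  0.0064] turn -0.14 F [ 0.  -0.2 -3.5] M [-0.04  0.03  0.03] gap 0.0139 t 5.95 q [ 0.06  0.48 -0.18  0.91  0.   -1.47]
```

View pics/pre.png

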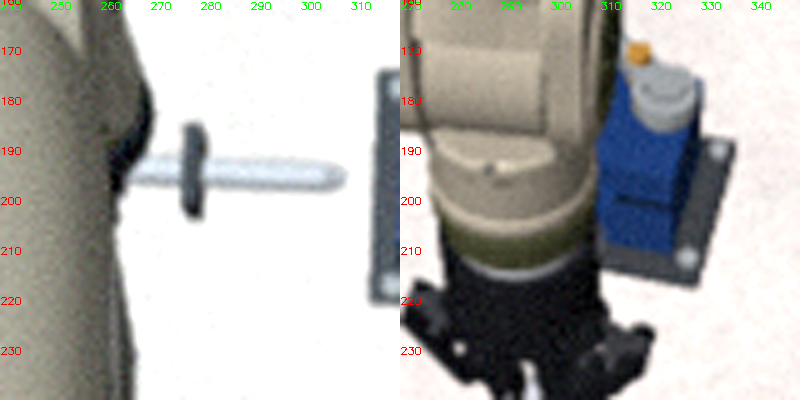

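```bash
cat > fit2.py <<'E'
import io,contextlib
with contextlib.redirect_stdout(io.StringIO()):
    from fit import *
T=lambda X,Y:(310+X/7-.5,165+Y/7-.5)
o2=[(t,(.04,.04,.082),T(72,98)),(t,(.04,-.04,.082),T(289,104)),(t,(-.04,.04,.082),T(69,308)),(t,(-.04,-.04,.082),T(284,316))]
f2=lambda p:np.concatenate([proj(c,pose(p,P))[0]-np.array(u) for c,P,u in o2])
r2=least_squares(f2,[.5,-.07,0])
if __name__=="__main__":
    print("top only",r2.x.round(4),np.degrees(r2.x[2]).round(2),(7*r2.fun).round(1))
    p=lambda X,Y:(240+X/5-.5,160+Y/5-.5)
    for zz in(.0604,):
        A=atz(t,*p(345,177),zz);B=atz(t,*p(193,171),zz);C=atz(t,*p(133,168.5),zz);d=B-A;print("tip",A.round(4),"collar",B.round(4),"len",np.hypot(*d[:2]),[np.degrees(np.arctan2(*(q-A)[:2])).round(2) for q in(B,C)])
    h=pose(r2.x,[[0,.04,.055]])[0]; print("mouth",h.round(4))
E
python3 fit2.py
```

```text
top only [ 0.584  -0.0788 -0.0389] -2.23 [ 0.6 -1.2  0.4 -1.2 -2.6  2.1  1.6  0.3]
tip [ 0.5865 -0.0103  0.0604] collar [0.5906 0.0692 0.0604] len 0.07965799324842449 [np.float64(2.91), np.float64(2.94)]
mouth [ 0.5855 -0.0389  0.055 ]
```

Seen in the same camera, the rod's line already meets the mouth to about 1 mm. I trim, lower to bore height and enter, watching the force.

```bash
python3 -m jog '[[1,0,0.001,0.003,-0.4],[1,0,0,0.0024,0],[1,0,0,0,0],[1,0,0,0,0]]' | grep -E "tcp|force"
python3 -m jog '[[1,0.007,0,0,0],[1,0.007,0,0,0],[1,0.006,0,0,0],[1,0.004,0,0,0],[1,0,0,0,0]]' | grep -E "tcp|force"
python3 -m jog '[[1,0.004,0,0,0],[1,0.004,0,0,0],[1,0.004,0,0,0],[1,0,0,0,0]]' | grep -E "tcp|force"
python3 -c "
from st import *
go((.5845,.0,.0506),-92.3)"
```

```text
tcp_pos: [0.5905, 0.1136, 0.051]
wrist_force: [0.2, -0.2, -3.6]
grip_force: 68.3
tcp_pos: [0.5899, 0.0882, 0.0513]
wrist_force: [0.5, 0.6, -3.8]
grip_force: 68.3
tcp_pos: [0.5908, 0.0774, 0.0517]
wrist_force: [3.5, -0.7, -4.7]
grip_force: 68.3
tcp [0.5908 0.0774 0.0517] yaw -92.17 shift [0.0776 0.0033 0.001 ] turn 0.13 F [ 3.5 -0.7 -4.7] M [ 0.13 -0.6   0.37] gap 0.0136 t 7.23 q [-0.    0.47 -0.21  0.89  0.   -1.54]
```

```bash
python3 -m jog '[[1,0,-0.0015,0.0006,0],[1,0,0,0,0],[1,0,0,0,0]]' | grep -E "tcp|t_force"
python3 -m jog '[[1,0.004,0,0,0],[1,0.003,0,0,0],[1,0.003,0,0,0],[1,0,0,0,0]]' | grep -E "tcp|t_force"
python3 -c "
from st import *
go((.5845,.0,.0506),-92.3)"
```

```text
tcp_pos: [0.5914, 0.0774, 0.0507]
wrist_force: [2.4, -0.5, -4.0]
tcp_pos: [0.5917, 0.0667, 0.0511]
wrist_force: [4.4, -1.1, -3.2]
tcp [0.5917 0.0667 0.0511] yaw -92.22 shift [0.067  0.0046 0.0005] turn 0.08 F [ 4.4 -1.1 -3.2] M [-0.05 -0.98  0.48] gap 0.0138 t 7.82 q [-0.02  0.47 -0.21  0.89 -0.   -1.55]
```

```bash
python3 -m jog '[[1,0,-0.001,0,0],[1,0,-0.001,0,0],[1,0,0,0,0],[1,0,0,0,0]]' | grep -E "tcp|t_force"
python3 -m jog '[[1,0,-0.001,0,0],[1,0,0,0,0],[1,0,0,0,0]]' | grep -E "tcp|t_force"
python3 -m jog '[[1,0.003,0,0,0],[1,0.003,0,0,0],[1,0.003,0,0,0],[1,0,0,0,0],[1,0,0,0,0]]' | grep -E "tcp|t_force"
python3 -c "
from st import *
go((.5845,.0,.0506),-92.3)"
```

```text
tcp_pos: [0.5924, 0.0672, 0.0505]
wrist_force: [1.9, -0.8, -2.9]
tcp_pos: [0.593, 0.0675, 0.0503]
wrist_force: [1.0, -0.2, -4.0]
tcp_pos: [0.5929, 0.0579, 0.0505]
wrist_force: [0.9, -1.0, -3.3]
tcp [0.5929 0.0579 0.0505] yaw -92.26 shift [ 0.0582  0.0061 -0.0001] turn 0.04 F [ 0.9 -1.  -3.3] M [-0.17 -0.19  0.02] gap 0.0137 t 8.82 q [-0.04  0.47 -0.2   0.89 -0.   -1.57]
```

```bash
python3 -m jog '[[1,0.003,0,0,0],[1,0.003,0,0,0],[1,0.003,0,0,0],[1,0,0,0,0],[1,0,0,0,0]]' | grep -E "tcp|force|ori"
python3 -m jog '[[1,0.003,0,0,0],[1,0.003,0,0,0],[1,0.003,0,0,0],[1,0,0,0,0],[1,0,0,0,0]]' | grep -E "tcp|force"
python3 -c "
from st import *
go((.5845,.0,.0506),-92.3)
t=cam('top');s=cam('side')
def z(c,x0,y0,w,h,S):
    im=cv2.convertScaleAbs(cv2.resize(c['img'][y0:y0+h,x0:x0+w,::-1],None,fx=S,fy=S,interpolation=cv2.INTER_CUBIC),alpha=1.5)
    for k in range(0,w,10): cv2.putText(im,str(x0+k),(k*S,9),0,.35,(0,255,0),1)
    for k in range(0,h,10): cv2.putText(im,str(y0+k),(0,k*S+4),0,.35,(0,0,255),1)
    return im
cv2.imwrite('pics/ins.png',np.hstack([z(t,270,165,100,75,5),z(s,290,150,60,75,5)]))"
```

```text
tcp_pos: [0.5928, 0.0493, 0.0506]
orientation: [-0.0, -0.693, 0.721, -0.0]
wrist_force: [1.0, 0.4, -3.3]
grip_force: 68.5
tcp_pos: [0.5924, 0.0395, 0.0506]
wrist_force: [0.2, 0.4, -4.4]
grip_force: 68.5
tcp [0.5924 0.0395 0.0506] yaw -92.27 shift [0.0397 0.0063 0.    ] turn 0.03 F [ 0.2  0.4 -4.4] M [ 0.01 -0.13  0.03] gap 0.0139 t 9.65 q [-0.07  0.47 -0.21  0.89 -0.   -1.6 ]
```

View pics/ins.png

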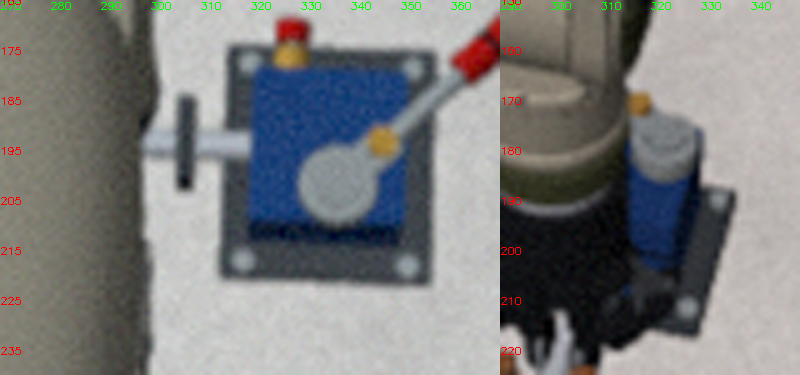

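The top view shows the rod inside the bore: the collar's face is at (193,143) in the crop and the block's face at (250,143). I keep sliding until the collar meets the block.

```bash
python3 -m jog '[[1,0.004,0,0,0],[1,0.004,0,0,0],[1,0.004,0,0,0],[1,0,0,0,0],[1,0,0,0,0]]' | grep -E "tcp|t_force"
python3 -m jog '[[1,0.004,0,0,0],[1,0.004,0,0,0],[1,0.003,0,0,0],[1,0,0,0,0],[1,0,0,0,0]]' | grep -E "tcp|t_force"
python3 -m jog '[[1,0.002,0,0,0],[1,0,0,0,0],[1,0,0,0,0]]' | grep -E "tcp|t_force"
python3 -m jog '[[1,0.002,0,0,0],[1,0,0,0,0],[1,0,0,0,0]]' | grep -E "tcp|t_force"
python3 -c "
from st import *
go((.5845,.0105,.0506),-92.3)"
```

```text
tcp_pos: [0.592, 0.0273, 0.0506]
wrist_force: [0.5, -1.1, -3.8]
tcp_pos: [0.5915, 0.0164, 0.0505]
wrist_force: [-1.1, 0.1, -3.0]
tcp_pos: [0.5914, 0.0151, 0.0505]
wrist_force: [-0.5, 0.3, -4.6]
tcp_pos: [0.5913, 0.0132, 0.0506]
wrist_force: [-0.3, -0.1, -3.6]
tcp [0.5913 0.0132 0.0506] yaw -92.23 shift [ 0.0029  0.0067 -0.    ] turn 0.07 F [-0.3 -0.1 -3.6] M [0.18 0.1  0.03] gap 0.0139 t 11.08 q [-0.11  0.47 -0.22  0.89 -0.   -1.65]
```

```bash
for i in 1; do
python3 -m jog '[[1,0.002,0,0,0],[1,0,0,0,0],[1,0,0,0,0]]' | grep -E "tcp|t_force"
python3 -m jog '[[1,0.002,0,0,0],[1,0,0,0,0],[1,0,0,0,0]]' | grep -E "tcp|t_force"
python3 -m jog '[[1,0.002,0,0,0],[1,0,0,0,0],[1,0,0,0,0]]' | grep -E "tcp|t_force"
done
```

```text
tcp_pos: [0.5913, 0.0111, 0.0506]
wrist_force: [-1.0, 0.4, -3.5]
tcp_pos: [0.5912, 0.0104, 0.0505]
wrist_force: [-0.1, 5.1, -3.8]
tcp_pos: [0.5912, 0.0104, 0.0505]
wrist_force: [0.5, 11.6, -4.0]
```

The collar is home: contact came at y = 0.0104 as predicted, and the push rose to 11.6 N. I ease off slightly, release and rise.

```bash
python3 -m jog '[[1,-0.001,0,0.0005,0],[1,0,0,0,0],[1,0,0,0,0]]' | grep -E "tcp|force"
python3 -m jog '[[0.4,0,0,0,0],[0,0,0,0,0],[-1,0,0,0,0],[-1,0,0,0,0],[-1,0,0,0,0]]' | grep -E "tcp|force|gap"
python3 -m jog '[[-1,0,0,0,0],[-1,0,0,0,0],[-1,0,0,0,0],[-1,0,0,0,0]]' | grep -E "tcp|force|gap"
python3 -m jog '[[-1,0,0,-0.025,0],[-1,0,0,-0.03,0],[-1,0,0,-0.03,0],[-1,0,0,-0.03,0],[-1,0,0,-0.03,0]]' | grep -E "tcp|force"
python3 -c "
from st import *
go((.652,-.189,.11),-48)"
```

```text
tcp_pos: [0.5912, 0.0104, 0.0504]
wrist_force: [-1.7, 9.0, -1.5]
grip_force: 68.8
tcp_pos: [0.5917, 0.008, 0.0505]
wrist_force: [-0.1, 1.2, -0.4]
finger_gap: 0.0729
grip_force: 0.0
tcp_pos: [0.5913, 0.0084, 0.0501]
wrist_force: [-0.0, -0.2, 1.2]
finger_gap: 0.0857
grip_force: 0.0
tcp_pos: [0.5909, 0.0085, 0.1964]
wrist_force: [0.0, -0.5, -0.2]
grip_force: 0.0
tcp [0.5909 0.0085 0.1964] yaw -92.21 shift [ 0.195  -0.0687  0.0864] turn -44.21 F [ 0.  -0.5 -0.2] M [ 0.04 -0.04  0.01] gap 0.0857 t 13.25 q [-0.12  0.36  0.    1.21  0.   -1.65]
```

```bash
python3 -m jog '[[-1,0.0279,-0.0102,0,0],[-1,0.0279,-0.0102,0,0],[-1,0.0279,-0.0102,0,0],[-1,0.0279,-0.0102,0,0],[-1,0.0279,-0.0102,0,0]]' >/dev/null
python3 -m jog '[[-1,0.0279,-0.0102,0,0],[-1,0.0279,-0.0102,0,0],[-1,0,0,0,-6.3],[-1,0,0,0,-6.3],[-1,0,0,0,-6.3]]' >/dev/null
python3 -m jog '[[-1,0,0,0,-6.3],[-1,0,0,0,-6.3],[-1,0,0,0,-6.3],[-1,0,0,0,-6.4],[-1,0,0,0,0]]'  | grep -E "tcp|t_force"
python3 -m jog '[[-1,0,0,0.005,0],[-1,0,0,0,0]]'  | grep -E "tcp|t_force"
python3 -c "
from st import *
go((.6545,-.189,.094),-48)
t=cam('top');s=cam('side')
def z(c,x0,y0,w,h,S):
    im=cv2.convertScaleAbs(cv2.resize(c['img'][y0:y0+h,x0:x0+w,::-1],None,fx=S,fy=S,interpolation=cv2.INTER_CUBIC),alpha=1.5)
    for k in range(0,w,10): cv2.putText(im,str(x0+k),(k*S,9),0,.35,(0,255,0),1)
    for k in range(0,h,10): cv2.putText(im,str(y0+k),(0,k*S+4),0,.35,(0,0,255),1)
    return im
cv2.imwrite('pics/han.png',np.hstack([z(t,280,130,80,110,5),z(s,270,130,80,110,5)]))"
```

```text
tcp_pos: [0.655, -0.1894, 0.1949]
wrist_force: [-0.2, -0.6, 0.6]
tcp_pos: [0.6547, -0.1893, 0.1889]
wrist_force: [-0.2, -0.6, -0.3]
tcp [ 0.6547 -0.1893  0.1889] yaw -48.18 shift [-0.0002 -0.0001  0.0949] turn -0.18 F [-0.2 -0.6 -0.3] M [-0.    0.04  0.03] gap 0.0854 t 14.67 q [-0.4   0.54  0.27  1.3   0.   -2.7 ]
```

View pics/han.png

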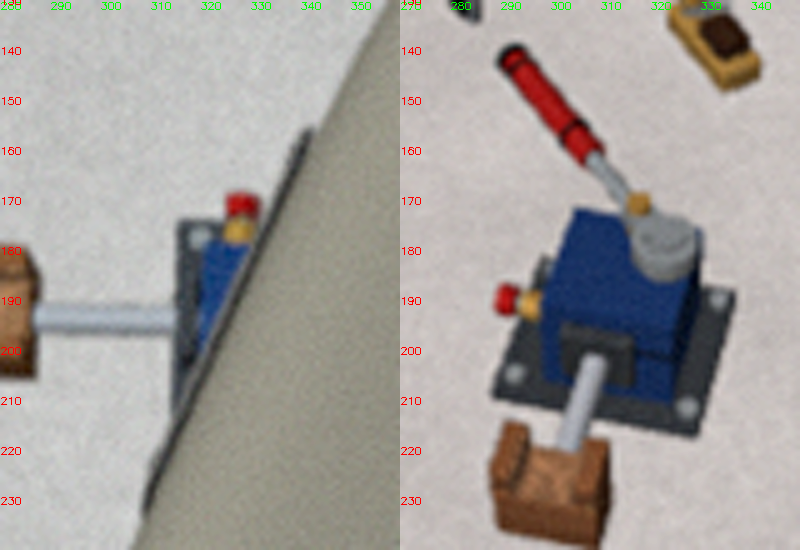

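The side view shows the collar flat against the block at (595,350) with the horns up. The handle is unchanged, from (512,55) to (590,150). Next I descend on the handle and grip it lightly.

```bash
python3 -m jog '[[-1,0,0,0.02,0],[-1,0,0,0.02,0],[-1,0,0,0.02,0],[-1,0,0,0.02,0],[-1,0,0,0.015,0]]' | grep -E "tcp|force"
python3 -m jog '[[-1,0,0,0.001,0],[0,0,0,0,0],[0.4,0,0,0,0],[1,0,0,0,0],[1,0,0,0,0]]' 30 | grep -E "tcp|force|gap"
python3 -m jog '[[1,0,0,0,0],[1,0,0,0,0],[1,0,0,0,0],[1,0,0,0,0]]' | grep -E "tcp|force|gap"
python3 -c "
from st import *
go((.6545,-.189,.092),-48)
s=cam('side'); save(s,'x.png')"
```

```text
tcp_pos: [0.6544, -0.1892, 0.0933]
wrist_force: [0.2, -0.6, 0.4]
grip_force: 0.0
tcp_pos: [0.656, -0.1898, 0.0957]
wrist_force: [-0.7, 0.6, 0.7]
finger_gap: 0.0388
grip_force: 0.0
tcp_pos: [0.6555, -0.1899, 0.0949]
wrist_force: [0.0, -1.1, 3.5]
finger_gap: 0.0188
grip_force: 29.7
tcp [ 0.6555 -0.1899  0.0949] yaw -48.02 shift [-0.0014  0.0002  0.0029] turn -0.02 F [ 0.  -1.1  3.5] M [-0.33  0.04  0.17] gap 0.0188 t 15.93 q [-0.4   0.59  0.11  1.09 -0.   -2.7 ]
```

```bash
python3 -m jog '[[1,-0.0005,0.0122,0,5],[1,-0.0005,0.0122,0,5],[1,0,0,0,0]]' | grep -E "tcp|t_force"
python3 -m jog '[[1,-0.0005,0.0122,0,5],[1,-0.0005,0.0122,0,5],[1,0,0,0,0]]' | grep -E "tcp|t_force"
python3 -c "
from st import *
go((.5605,-.085,.092),-92.3)"
```

```text
tcp_pos: [0.635, -0.2057, 0.0948]
wrist_force: [-0.5, -2.8, 2.5]
tcp_pos: [0.6133, -0.2169, 0.0948]
wrist_force: [-1.4, -5.0, 3.5]
tcp [ 0.6133 -0.2169  0.0948] yaw -68.16 shift [-1.421e-01 -1.000e-04  2.500e-03] turn 24.14 F [-1.4 -5.   3.5] M [-0.93  0.25  0.11] gap 0.0194 t 16.48 q [-0.46  0.53  0.01  1.05 -0.   -2.41]
```

```bash
python3 -m jog '[[1,-0.0005,0.0122,0,5],[1,-0.0005,0.0122,0,5],[1,0,0,0,0],[1,0,0,0,0]]' | grep -E "tcp|t_force"
python3 -m jog '[[1,-0.0005,0.0122,0,5],[1,-0.0005,0.0122,0,5],[1,0,0,0,0],[1,0,0,0,0]]' | grep -E "tcp|t_force"
python3 -c "
from st import *
go((.5605,-.085,.092),-92.3)"
```

```text
tcp_pos: [0.5903, -0.2242, 0.0948]
wrist_force: [-1.8, -6.3, 2.6]
tcp_pos: [0.5658, -0.2276, 0.0947]
wrist_force: [-3.1, -8.6, 4.2]
tcp [ 0.5658 -0.2276  0.0947] yaw -87.97 shift [-0.1427  0.0002  0.0022] turn 4.33 F [-3.1 -8.6  4.2] M [-1.47  0.66  0.27] gap 0.0193 t 17.15 q [-0.51  0.46 -0.11  1.   -0.   -2.12]
```

```bash
python3 -m jog '[[1,0.002,0,0,0],[1,0,0,0,0],[1,0,0,0,0]]' | grep -E "tcp|t_force"
python3 -m jog '[[1,0.002,0,0,0],[1,0,0,0,0],[1,0,0,0,0]]' | grep -E "tcp|t_force"
python3 -c "
from st import *
go((.5605,-.085,.092),-92.3)
s=cam('side');save(s,'hs.png',(270,90,370,220),4)"
```

```text
tcp_pos: [0.566, -0.2276, 0.0942]
wrist_force: [-2.6, -3.0, 5.3]
tcp_pos: [0.566, -0.2277, 0.0939]
wrist_force: [-3.1, 1.6, 6.4]
tcp [ 0.566  -0.2277  0.0939] yaw -87.89 shift [-0.1428  0.0002  0.0023] turn 4.41 F [-3.1  1.6  6.4] M [0.52 0.72 0.2 ] gap 0.0191 t 17.65 q [-0.51  0.46 -0.11  1.    0.   -2.12]
```

View pics/hs.png

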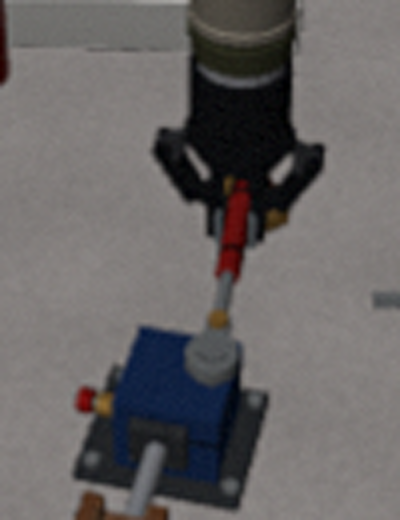

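The picture shows the handle held straight between the pads at (235,210) and nearly in line with -y. I continue in small steps.

```bash
python3 -m jog '[[1,-0.0005,0.0025,0,1],[1,0,0.0025,0,1],[1,0,0,0,0],[1,0,0,0,0]]' | grep -E "tcp|ori|t_force"
python3 -m jog '[[1,0,0.0025,0,1],[1,0,0.0025,0,1],[1,0,0,0,0],[1,0,0,0,0]]' | grep -E "tcp|ori|t_force"
python3 -m jog '[[1,0,0.0025,0,1],[1,0,0,0,0],[1,0,0,0,0]]' | grep -E "tcp|ori|t_force"
python3 -c "
from st import *
go((.5605,-.085,.092),-92.3)"
```

```text
tcp_pos: [0.5617, -0.2279, 0.0941]
orientation: [-0.001, 0.708, -0.706, -0.001]
wrist_force: [-2.3, 2.3, 5.5]
tcp_pos: [0.5566, -0.2279, 0.0941]
orientation: [0.001, -0.695, 0.719, 0.001]
wrist_force: [-1.2, 1.9, 5.1]
tcp_pos: [0.5542, -0.2278, 0.0941]
orientation: [0.001, -0.689, 0.725, 0.001]
wrist_force: [-2.3, 1.9, 5.7]
tcp [ 0.5542 -0.2278  0.0941] yaw -92.89 shift [-0.143   0.0009  0.0024] turn -0.59 F [-2.3  1.9  5.7] M [0.55 0.31 0.36] gap 0.0189 t 18.62 q [-0.52  0.44 -0.14  0.99  0.   -2.05]
```

```bash
python3 -m jog '[[1,0,0.0025,0,1],[1,0,0,0,0],[1,0,0,0,0]]' | grep -E "tcp|t_force"
python3 -m jog '[[1,0,0.0025,0,1],[1,0,0,0,0],[1,0,0,0,0]]' | grep -E "tcp|t_force"
python3 -m jog '[[1,0,0.0025,0,1],[1,0,0,0,0],[1,0,0,0,0]]' | grep -E "tcp|t_force"
python3 -c "
from st import *
go((.5605,-.085,.092),-92.3)"
```

```text
tcp_pos: [0.5517, -0.2278, 0.0941]
wrist_force: [-1.6, 2.6, 5.6]
tcp_pos: [0.5509, -0.2277, 0.0945]
wrist_force: [4.1, 3.6, 4.5]
tcp_pos: [0.5485, -0.2276, 0.0945]
wrist_force: [4.4, 3.7, 4.3]
tcp [ 0.5485 -0.2276  0.0945] yaw -95.87 shift [-0.1431  0.0027  0.0028] turn -3.57 F [4.4 3.7 4.3] M [ 0.74 -0.81  0.52] gap 0.0188 t 19.37 q [-0.53  0.43 -0.16  0.98  0.   -2.  ]
```

The resistance jumped to about 4–6 N plus the twist, so the clamp is tight and the handle is at its breakaway torque. I bend on about the pin, in steps.

```bash
python3 -m jog '[[1,0,0.004,0,2],[1,0,0,0,0],[1,0,0,0,0]]' | grep -E "tcp|t_force"
python3 -m jog '[[1,0,0.004,0,2],[1,0,0,0,0],[1,0,0,0,0]]' | grep -E "tcp|t_force"
python3 -m jog '[[1,-0.0001,0.004,0,2],[1,0,0,0,0],[1,0,0,0,0]]' | grep -E "tcp|t_force"
python3 -c "
from st import *
go((.5605,-.085,.092),-92.3)"
```

```text
tcp_pos: [0.5444, -0.2272, 0.0946]
wrist_force: [3.9, 3.3, 3.6]
tcp_pos: [0.5403, -0.2267, 0.0945]
wrist_force: [4.1, 3.6, 3.3]
tcp_pos: [0.5362, -0.226, 0.0945]
wrist_force: [3.9, 3.2, 4.3]
tcp [ 0.5362 -0.226   0.0945] yaw -101.87 shift [-0.143   0.0053  0.0027] turn -9.57 F [3.9 3.2 4.3] M [ 0.81 -0.87  0.41] gap 0.0189 t 20.12 q [-0.54  0.41 -0.19  0.97  0.   -1.9 ]
```

```bash
python3 -m jog '[[1,-0.0001,0.004,0,2],[1,0,0.003,0,1.5],[1,0,0,0,0],[1,0,0,0,0]]' | grep -E "tcp|t_force"
python3 -c "
from st import *
go((.5605,-.085,.092),-92.3)
t=cam('top');s=cam('side')
def z(c,x0,y0,w,h,S):
    return cv2.convertScaleAbs(cv2.resize(c['img'][y0:y0+h,x0:x0+w,::-1],None,fx=S,fy=S,interpolation=cv2.INTER_CUBIC),alpha=1.6)
cv2.imwrite('pics/bend.png',np.hstack([z(t,310,165,75,75,5),z(s,300,125,53,94,8)[:375*2:2,::2] if 0 else z(s,300,125,60,75,5)]))"
```

```text
tcp_pos: [0.5293, -0.2245, 0.0945]
wrist_force: [4.4, 3.4, 4.8]
tcp [ 0.5293 -0.2245  0.0945] yaw -105.38 shift [-0.1428  0.0069  0.0027] turn -13.08 F [4.4 3.4 4.8] M [ 0.76 -0.76  0.42] gap 0.0187 t 20.45 q [-0.54  0.4  -0.21  0.96  0.   -1.84]
```

View pics/bend.png

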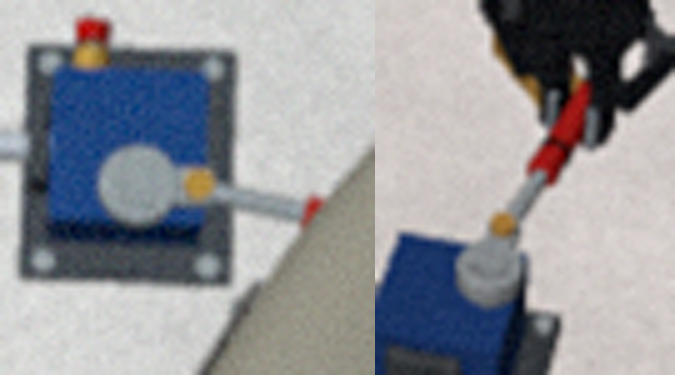

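The top view shows bolt (137,184) to pin (200,184) lying along the holder's -y, with the handle bent about 13° (0.2 rad) from pin to (312,212). The clamp is tight and past a full click. I follow the handle back to straight and release.

```bash
python3 -m jog '[[1,0,-0.003,0,-1.5],[1,0.0001,-0.004,0,-2],[1,0.0001,-0.004,0,-2],[1,0,0,0,0],[1,0,0,0,0]]' | grep -E "tcp|t_force"
python3 -m jog '[[1,0.0001,-0.004,0,-2],[1,0.0001,-0.003,0,-1.5],[1,0,0,0,0],[1,0,0,0,0]]' | grep -E "tcp|t_force"
python3 -c "
from st import *
go((.5605,-.085,.092),-94)"
```

```text
tcp_pos: [0.5405, -0.2268, 0.0944]
wrist_force: [6.2, 5.4, 3.9]
tcp_pos: [0.5474, -0.2276, 0.0944]
wrist_force: [5.8, 7.0, 5.1]
tcp [ 0.5474 -0.2276  0.0944] yaw -96.29 shift [-0.1431  0.0026  0.0028] turn -2.29 F [5.8 7.  5.1] M [ 1.43 -1.09  0.5 ] gap 0.0188 t 21.3 q [-0.53  0.43 -0.16  0.98  0.   -1.99]
```

```bash
python3 -m jog '[[1,-0.001,-0.002,0,-1],[1,0,0,0,0],[1,0,0,0,0]]' | grep -E "tcp|t_force"
python3 -m jog '[[1,-0.001,-0.001,0,-0.7],[1,0,0,0,0],[1,0,0,0,0]]' | grep -E "tcp|t_force"
python3 -c "
from st import *
go((.5605,-.085,.092),-94)"
```

```text
tcp_pos: [0.5494, -0.2277, 0.0945]
wrist_force: [5.2, 3.5, 3.5]
tcp_pos: [0.5507, -0.2277, 0.0946]
wrist_force: [5.0, 1.2, 3.5]
tcp [ 0.5507 -0.2277  0.0946] yaw -94.65 shift [-0.143   0.0018  0.0026] turn -0.65 F [5.  1.2 3.5] M [ 0.42 -0.94  0.51] gap 0.0187 t 21.8 q [-0.53  0.43 -0.15  0.98  0.   -2.02]
```

```bash
python3 -m jog '[[1,0,-0.0007,0,-0.6],[1,0,0,0,0],[1,0,0,0,0]]' | grep -E "tcp|t_force"
python3 -m jog '[[0.45,0,0,0,0],[0.3,0,0,0,0],[0,0,0,0,0],[-1,0,0,0,0],[-1,0,0,0,0]]' | grep -E "tcp|t_force|gap"
python3 -m jog '[[-1,0,0,0,0],[-1,0,0,0,0],[-1,0,0,0,0],[-1,0,0,0,0],[-1,0,0,0,0]]' | grep -E "tcp|t_force|gap"
python3 -m jog '[[-1,0,0,-0.02,0],[-1,0,0,-0.03,0],[-1,0,0,-0.03,0],[-1,0,0,-0.03,0],[-1,0,0,-0.03,0]]' | grep -E "tcp|t_force"
python3 -m jog '[[-1,-0.03,0.03,0,0],[-1,-0.03,0.03,0,0],[-1,-0.03,0.03,0,0],[-1,0,0.035,0,0],[-1,0,0.035,0,0]]' | grep -E "tcp|t_force"
```

```text
tcp_pos: [0.5515, -0.2278, 0.0947]
wrist_force: [6.3, 1.1, 3.5]
tcp_pos: [0.5486, -0.2275, 0.0935]
wrist_force: [1.0, -0.1, 0.4]
finger_gap: 0.0651
tcp_pos: [0.5492, -0.2276, 0.0941]
wrist_force: [0.1, -0.3, -0.3]
finger_gap: 0.0855
tcp_pos: [0.549, -0.2274, 0.2355]
wrist_force: [-0.2, 0.3, -0.0]
tcp_pos: [0.3965, -0.1261, 0.2341]
wrist_force: [-0.0, -0.8, 1.3]
```

```bash
python3 -m jog '[[-1,0,0,0,0],[-1,0,0,0,0]]' | grep -E "clock"
python3 -c "
from st import *
t=cam('top');s=cam('side')
def z(c,x0,y0,w,h,S):
    return cv2.convertScaleAbs(cv2.resize(c['img'][y0:y0+h,x0:x0+w,::-1],None,fx=S,fy=S,interpolation=cv2.INTER_CUBIC),alpha=1.6)
cv2.imwrite('pics/end.png',np.hstack([z(t,270,130,130,110,3),z(s,260,120,110,110,3)]))"
```

```text
clock: 23.88
```

View pics/end.png

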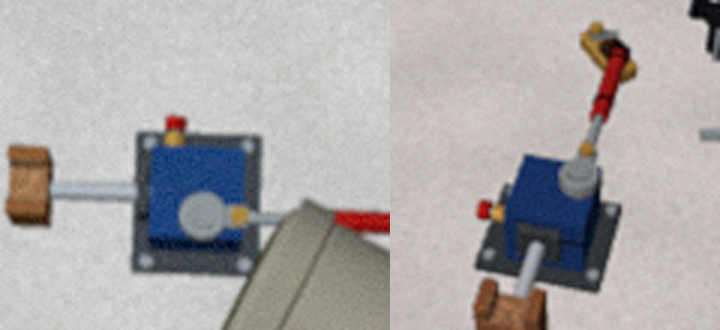

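The last picture shows the collar on the block with the horns up. The handle is straight and in line with -y, from bolt (203,216) to (390,222) in the top crop, and the gripper is clear of everything.

```bash
python3 -c "
from workcell import env
print(env.hand_in())"
```

```text
the job is handed in; nothing more can be done
None
```

The neck rest is home in the block with its horns up, and the clamp was tightened to a breakaway bend of about 0.2 rad; the handle is straight and released, and the job was handed in at about 24 s with no verdict returned (I felt no clear plunger force as the rod slid in).

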